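# Lock the nut chopper's bayonet lid and start it

### The job

Close the nut chopper and start it: set the loose lid on the bowl with its two orange ears down in the two white-floored gaps of the black rim, push it down against the sprung seal and give it a quarter turn clockwise (seen from above), then let go so that it springs up and stays locked with its ears in the orange end pockets. Only when the lid is locked, press the green start button fully down and let it come back up. Leave the jar of nuts, the scoop and the tray of biscuits where they are.

Things in the scene. Friction and masses are not known exactly. Their poses are not given: they have to be found in the camera images.
- lid_grip (a point): Loose grey lid, 138 mm across, 0.21 to 0.39 kg, plug-down on the counter, same after half a turn. This point: on its axis inside the upright black grip bar (86 mm along x, 14 mm wide along y, 36 mm tall), 14 mm below the bar's top, 22 mm above the lid's deck; z up. 28 mm below it is the underside of the 6 mm deck disc, 42 mm below it the underside of the plug (123 mm across, foot tapered to 116).
- lid_ear (a point): Middle of one of the lid's two orange ears, 75 mm from the axis at +x of lid_grip and 25 mm below it (the other ear is opposite, at -x). Each is 16 mm wide and 6 mm thick, level with the deck disc, and reaches 81 mm from the axis, in line with the grip bar.
- bowl_mouth (a point): Centre of the fixed white chopper's clear bowl at rim height, 205 mm above the counter; mouth 127 mm across inside. Axes are the chopper's: z up, -x to its button side. The black rim round it (to 88 mm from the axis) has two roofed catches and solid collar between, 16.5 mm proud at most. With ears on top of the roofs lid_grip is 41 mm above this point. Bowl handle below, at +x +y, out to 115 mm.
- gap (a point): Middle of one of the two open gaps (white floor) in the rim where the ears go down, 80 mm from bowl_mouth at its +x; the other is at -x. Each leaves an ear about 5 degrees of play either way. With the ears in the gaps and the lid not pressed, lid_grip is 36 mm above bowl_mouth. A wall stops the lid from turning anticlockwise.
- pocket (a point): Top middle of the orange roof of one end pocket, 80 mm from bowl_mouth at its -y (the other is at +y). Pressed until lid_grip is 30 mm or less above bowl_mouth, the ears go under the black roofs and the lid turns clockwise seen from above; the pocket is at 90 degrees, a stop 5 degrees past it. Let go there, it springs up 3.5 mm (lid_grip about 33.5 mm above bowl_mouth) and cannot turn back.
- seal (a joint): Height of the sprung blue seal ring on the bowl's rim, m: 0 is free, standing 8 mm proud of the rim; -0.0075 is fully pressed. It carries the lid's deck: about 5 N to start it, about 11 N for the full travel, the lid's weight included. Pressed, the lid slides round on it with under 1 N m; its ears pass under the roofs when it is at -0.006 or lower.
- start_top (a point): Centre of the level top face of the green start button, 32 mm across, 118 mm above the counter on the chopper's steel deck, 150 mm to -x and 60 mm to -y of bowl_mouth. A red stop button of the same size, not needed, is 120 mm from it to +y. Nothing is above the button; the bowl's rim begins 73 mm from its centre, 74 mm above its face.
- start (a joint): How far the green button is pressed, m: 0 is up, 0.006 fully down; it springs back, about 5 N when fully down.
- jar: Closed jar of chopped nuts with a steel cap, 72 mm across, 115 mm tall, standing just beyond the lid's first place (centre 135 to 158 mm from the lid's); origin under its centre. Leave alone.
- scoop: Steel nut scoop with a white handle, 62 mm wide, 235 mm long, 35 mm tall, lying to one side; origin under the middle of its blade, handle to its -x. Leave alone.
- tray: Clear tray of chocolate biscuits, 240 mm (x) by 160 mm (y), 28 mm tall, on the counter to one side; origin under its centre. Leave alone.
Mind the look-alikes: they are no part of the job. There is more than one size of the part that bears lid_grip; the job needs the largest.

How it is judged (in metres and radians):
On the way, in this order (a step that is already met when the one before it is completed fails the run):
1. the lid is set on the bowl, level, with its ears down in the two gaps (horizontal distance between lid_grip and bowl_mouth below 0.005 m and angle between the x axis of lid_grip and the x axis of bowl_mouth, either way round below 0.15 rad and z of lid_grip in the frame of bowl_mouth below 0.038 m and angle between lid_grip's own z axis and vertical below 0.06 rad), for 0.1 s.
2. the lid has been pushed down on its seal with its ears still in the gaps, before it is turned (z of lid_grip in the frame of bowl_mouth below 0.0306 m and angle between the x axis of lid_grip and the x axis of bowl_mouth, either way round below 0.14 rad and horizontal distance between lid_grip and bowl_mouth below 0.005 m), for 0.02 s.
3. the lid has been pushed down, turned a quarter and has sprung up into the end pockets (horizontal distance between lid_grip and bowl_mouth below 0.005 m and angle between the y axis of lid_grip and the x axis of bowl_mouth, either way round below 0.13 rad and z of lid_grip in the frame of bowl_mouth between 0.0315 and 0.0352 m), for 0.2 s.
4. the green start button is pressed fully down (value of joint start above 0.0048 m), for 0.05 s.
At the end, for the whole second after the job is handed in: The lid sits level (within 3 degrees) on the bowl, centred within 5 mm, a quarter turn (within 7 degrees) from the gaps and sprung up into the end pockets (lid_grip 31.5 to 35.2 mm above bowl_mouth); the green button is up again; jar, scoop and tray stand within 30 mm of where they were (all of step 3 and angle between lid_grip's own z axis and vertical below 0.05 rad and value of joint start below 0.001 m and distance of each of jar, scoop, tray from where it was at the start of the episode below 0.03 m); the robot touches nothing.
It fails at once if the green button is pressed while the lid is not locked (value of joint start above 0.003 m and not (angle between the y axis of lid_grip and the x axis of bowl_mouth, either way round below 0.16 rad and z of lid_grip in the frame of bowl_mouth below 0.036 m)).
It fails at once if the jar, the scoop or the tray is pushed away or knocked over (distance of any of jar, scoop, tray from where it was at the start of the episode above 0.03 m or angle between jar's own z axis and vertical above 0.4 rad).
It also fails if it takes over 72 s, if anything falls off the work surface, if the arm or the gripper's body presses on something with over 40 N, if the wrist force passes 120 N, or if a joint passes its speed limit or range.

### The arm

A 7-joint arm with a two-finger parallel gripper is mounted at the origin on the work surface. World frame = base frame: x ahead of the robot, y to its left, z up, the work surface at z = 0. Lengths are in mm, angles in rad, forces in N, time in s.
With the tool pointing down it reaches from about 425 to 875 mm from the base axis. Payload 4.7 kg.
Tool frame: the origin (TCP) lies between the finger pads; the fingertips stand 19 mm ahead of it and the grasp point (between the pads) is the TCP; z points along the fingers, y is the line along which they close (so a half turn about z gives the same grasp; the last joint's range is limited). The gripper opens to 85 mm and grips with 20 to 120 N. Pads are 22 mm wide; open, the fingers measure 114 mm over their backs; the gripper's body (76 mm by 85 mm) begins 54 mm behind the grasp point. The pads swing forward as they close: fully open they stand 13 mm farther back than shut.
Start: joints at [-1.18, 0.321, -0.07, 1.45, 0.023, 1.371, -0.057], TCP at [239.192, 604.409, 250.349] pointing down, gripper open.
Joint ranges: [-2.86, 2.86], [-0.3, 2.09], [-1.38, 1.24], [0.06, 2.45], [-1.56, 4.7], [0.09, 2.05], [-2.69, 2.69]. Speed limits (rad/s): [2.57, 2.57, 3.14, 3.14, 3.14, 3.14, 3.14].

### API

Orientations are given as a unit quaternion [x, y, z, w].
In Python, from workcell import env gives the robot as it stands. The module is installed in compiled form; this text tells all that it offers.
- The arm moves only by the shell command python3 -m creep 'ROWS' [FORCE]. ROWS is JSON, a list of rows, each a list of 7 numbers: the shift along the tool's x, y, z in units of 60 mm (1.0 is 60 mm), then the turn, a rotation vector about the tool's x, y, z in units of 10 degrees (1.0 is 10 degrees), then the opening in per cent of the stroke, from 0 (shut) to 100 (fully open). A call has 1 to 20 rows; each row is the pose to reach, as a shift and turn from the pose commanded when the call began, along the tool's axes at that moment; what a row does not reach only later rows make up. A row lasts 1/8 s, in which the tool goes at most 62.5 mm and 10.7 degrees, less where a joint would pass 70% of its speed; a pose out of reach is approached as far as the arm can. A call with a gripper value outside its range is refused whole. The fingers move at their own pace and stop on an object; FORCE is the grip in N (left out, the last holds). Time passes only in rows, so rows that repeat a pose let the fingers close. It gives the time, the measured TCP pose, the force, the opening and the grip force at its end, in the units of the state.
- env.sense(): the state, without advancing time (a new reading comes with each control period).
- env.get_image(name): name is "scene" or "top" or "wrist"; returns a dict with "frame" (420x560x3 uint8, blue, green, red), "K" (3x3 intrinsics, pixels), "R" (3x3) and "t" (3): a world point X has camera coordinates R X + t. Camera axes: x right, y down, z forward; pixel columns grow to the right and rows downward; lengths in mm; the calibration is good to about 2 mm. A picture is of the moment at which its call begins. There is no depth.
- env.sign_off(): hands the job in; it is judged then, once.
The state is a dict: "time": time; "joint_positions": joint angles; "joint_vel": joint speeds; "tau": joint torques, N m; "tool_pos": TCP position; "ee_rot": TCP orientation; "force": force on the tool from outside, world axes, zero at the start; "ft_torque": the same for the moment, N m; "width": finger opening in mm; "grasp_force": force on a finger pad.
Only numpy, scipy, OpenCV 4.12 (cv2) and the standard library are available. Lean on these libraries where they do the work, as an engineer would, in place of code of your own. Each camera call takes 0.05 s, during which the arm holds its last target. There are 200 camera calls.

## Working session

There is one attempt and no reset: what is moved stays moved. The work goes in short steps, Python scripts to look and compute and a shell command to move; the robot and the scene stay as the last step left them, time stands still between calls to the robot, and variables do not carry over. Pictures are saved under pics/ and viewed, at most 10 in all, crops included, and the job is handed in when it is done.

```bash
mkdir -p pics; cat > h.py <<'E'
import numpy as np, cv2
from workcell import env
from scipy.spatial.transform import Rotation as Rn
def grab(n):
    d=env.get_image(n); return {k:np.array(v) for k,v in d.items()}
def ray(d,u,v,z):
    r=d["R"].T@np.linalg.inv(d["K"])@np.array([u,v,1.]); c=-d["R"].T@d["t"]
    return c+r*(z-c[2])/r[2]
def proj(d,X):
    p=d["K"]@(d["R"]@np.array(X,float)+d["t"]); return p[:2]/p[2]
E
python3 - <<'E'
from h import *
import pickle
S={}
for n in ("scene","top","wrist"):
    S[n]=grab(n); cv2.imwrite(f"pics/{n}0.png",S[n]["frame"]); print(n,S[n]["K"][0,0],-S[n]["R"].T@S[n]["t"])
pickle.dump(S,open("s0.pkl","wb"))
s=env.sense();print(s)
a=np.hstack([S["top"]["frame"],S["scene"]["frame"]]); 
E
```

```text
scene 388.8126464173226 [ 923.05633881 -607.76009259 1193.65165252]
top 502.25673562140474 [ 333.84678546  -10.34550593 1695.30731106]
wrist 326.9776612830661 [165.72069777 633.10530383 373.81498263]
{'time': 0.15, 'joint_positions': array([-1.17989718,  0.32163488, -0.07010914,  1.45139776,  0.02258287,
        1.37080873, -0.05692413]), 'joint_vel': array([ 0.00073463, -0.00237513,  0.00091187, -0.00479695, -0.00061049,
        0.00063375,  0.00064331]), 'tau': array([-5.75871127e-04, -4.94094551e+01, -3.83264869e-01, -3.14687347e+01,
        1.29152258e-02,  8.27344484e-03, -9.24215669e-06]), 'tool_pos': array([239.04572038, 604.0354542 , 249.48501299]), 'ee_rot': array([ 1.87277141e-01,  9.82306845e-01, -7.23202094e-04, -1.05871514e-04]), 'force': array([ 0.66919092, -0.23116945, -0.02097129]), 'ft_torque': array([ 0.0224111 , -0.02866229,  0.01191909]), 'grasp_force': 0.0, 'width': 85.42933197674219}
```

View pics/top0.png

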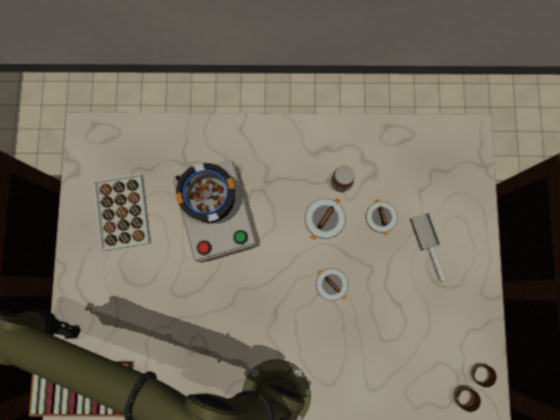

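View pics/scene0.png

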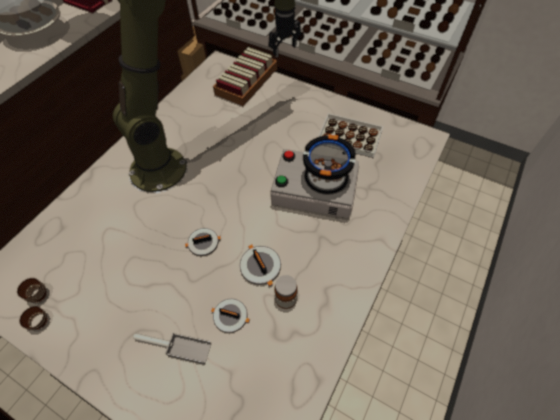

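Three lids appear in the top view: (325,218), about 40 px across; (381,217), about 31 px; and (332,285), about 32 px. The largest one fits, since it has the jar just beyond it at (343,178). The chopper is at (207,193), green button (240,237), red (204,247). I'll confirm this in an enlarged crop and measure.

```bash
python3 - <<'E'
from h import *
import pickle
S=pickle.load(open("s0.pkl","rb")); d=S["top"]; f=d["frame"]
c1=cv2.resize(f[150:310,280:420],None,fx=3.6,fy=3.6,interpolation=cv2.INTER_CUBIC)[:576,:400]
c1=cv2.resize(f[160:270,290:365],None,fx=5.3,fy=5.3,interpolation=cv2.INTER_CUBIC)
c2=cv2.resize(f[155:265,172:247],None,fx=5.3,fy=5.3,interpolation=cv2.INTER_CUBIC)
cv2.imwrite("pics/crop1.png",np.hstack([c1,c2])); print(c1.shape)
hsv=cv2.cvtColor(f,cv2.COLOR_BGR2HSV)
for name,lo,hi in (("or",(5,140,120),(20,255,255)),("gr",(50,100,40),(90,255,255)),("red",(0,180,80),(4,255,255)),("blue",(100,120,40),(130,255,255))):
    m=cv2.inRange(hsv,lo,hi); n,_,st,ce=cv2.connectedComponentsWithStats(m)
    print(name,[(st[i,4],ce[i].round(1).tolist()) for i in range(1,n) if st[i,4]>4])
E
```

```text
(583, 398, 3)
or [(np.int32(51), [230.2, 182.8]), (np.int32(48), [178.9, 197.9]), (np.int32(8), [337.1, 199.9]), (np.int32(5), [376.8, 200.4]), (np.int32(11), [313.0, 236.0])]
gr [(np.int32(92), [240.0, 236.3])]
red [(np.int32(79), [203.4, 246.9])]
blue [(np.int32(81), [214.9, 173.6]), (np.int32(229), [198.3, 195.9])]
```

View pics/crop1.png

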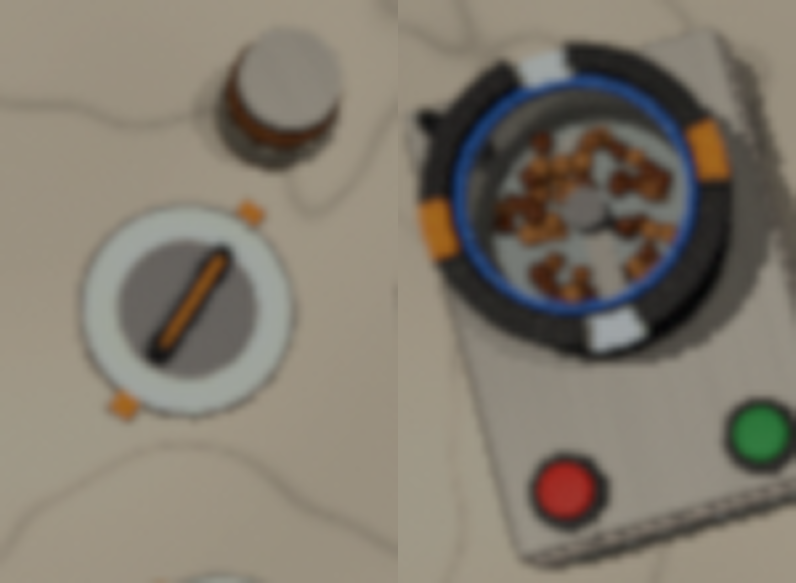

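The crop confirms the largest lid, with ears in line with the bar running upper-right to lower-left. On the chopper the white gaps are at the top and bottom of the rim, and the orange pockets at the left and right. Now I'll compute poses.

```bash
python3 - <<'E'
from h import *
import pickle
S=pickle.load(open("s0.pkl","rb")); d=S["top"]
e1=ray(d,337.1,199.9,20);e2=ray(d,313,236,20)
print("lid",(e1+e2)/2,np.linalg.norm(e1-e2),np.degrees(np.arctan2(*(e1-e2)[1::-1])))
p1=ray(d,230.2,182.8,221);p2=ray(d,178.9,197.9,221); print("bowl pockets",(p1+p2)/2,np.linalg.norm(p1-p2),"y axis ang",np.degrees(np.arctan2(*(p1-p2)[1::-1])))
k=lambda u,v:(172+(u-398)/5.3,155+v/5.3)
g1=ray(d,*k(541,67),209);g2=ray(d,*k(617,330),209);print("gaps",(g1+g2)/2,np.linalg.norm(g1-g2),np.degrees(np.arctan2(*(g1-g2)[1::-1])))
g=ray(d,240,236.3,118);r=ray(d,203.4,246.9,118);print("green",g,"red",r,np.linalg.norm(g-r),np.degrees(np.arctan2(*(r-g)[1::-1])))
print("jar",ray(d,290+290/5.3,160+80/5.3,115))
s=env.sense(); R=Rn.from_quat(s["ee_rot"]).as_matrix(); print(R.round(3)); w=S["wrist"]; print("cam in tool",R.T@(-w["R"].T@w["t"]-s["tool_pos"]), (R.T@w["R"].T).round(3))
E
```

```text
lid [ 572.36983721 -161.37586353   20.        ] 148.10567092663499 -33.58381736135841
bowl pockets [624.07513583 216.64214289 221.        ] 159.27768125730708 y axis ang -72.76698980093995
gaps [620.5764924  213.82244594 209.        ] 159.32921319653212 17.525489519779033
green [497.55287562 116.17093376 118.        ] red [463.18716881 230.58526696 118.        ] 119.46397551754467 106.71826573071733
jar [ 698.34861324 -216.80830321  115.        ]
[[-0.93   0.368 -0.   ]
 [ 0.368  0.93  -0.001]
 [-0.    -0.001 -1.   ]]
cam in tool [  78.86937965   -0.12914006 -124.33487332] [[-0.    -0.953 -0.303]
 [ 1.    -0.    -0.   ]
 [ 0.    -0.303  0.953]]
```

```bash
python3 -m creep '[[-1,-0.44,-0.16,0,0,0.5,100],[-2,-0.88,-0.32,0,0,1,100],[-3,-1.32,-0.48,0,0,1.5,100],[-4,-1.76,-0.64,0,0,2,100],[-5,-2.2,-0.8,0,0,2.5,100],[-6,-2.64,-0.96,0,0,3,100],[-7,-3.08,-1.12,0,0,3.5,100],[-7.8,-3.43,-1.25,0,0,3.8,100],[-8.2,-3.6,-1.31,0,0,4,100],[-8.33,-3.66,-1.33,0,0,4,100],[-8.33,-3.66,-1.33,0,0,4,100],[-8.33,-3.66,-1.33,0,0,4,100],[-8.33,-3.66,-1.33,0,0,4,100]]' && python3 - <<'E'
from h import *
import pickle
w=grab("wrist"); pickle.dump(w,open("wb.pkl","wb")); f=w["frame"]; cv2.imwrite("pics/wb.png",f)
s=env.sense(); print(s["time"],s["tool_pos"],s["ee_rot"],s["joint_positions"])
hsv=cv2.cvtColor(f,cv2.COLOR_BGR2HSV)
for name,lo,hi in (("or",(8,140,120),(20,255,255)),("gr",(50,100,40),(90,255,255)),("red",(0,180,80),(4,255,255)),("blue",(100,120,40),(130,255,255)),("white",(0,0,150),(180,50,255))):
    m=cv2.inRange(hsv,lo,hi); n,_,st,ce=cv2.connectedComponentsWithStats(m)
    print(name,[(int(st[i,4]),ce[i].round(1).tolist()) for i in range(1,n) if st[i,4]>80])
E
```

```text
time: 1.78
tool_pos: [622.1, 218.2, 330.0]
ee_rot: [0.511, 0.86, 0.0, -0.0]
force: [-0.4, -0.6, 0.5]
width: 85.4
grasp_force: 0.0
1.825 [622.30304021 217.80496963 330.15416623] [ 5.10892518e-01  8.59644536e-01  1.77508064e-04 -2.75297971e-04] [-0.61559342  0.32356105  0.3197843   1.30767006 -0.10086591  1.52604843
  0.19151493]
or [(1178, [310.2, 104.5]), (132, [296.2, 146.0]), (184, [321.2, 189.3]), (126, [241.8, 191.1]), (612, [266.0, 302.3])]
gr [(739, [137.8, 205.3])]
red [(939, [146.5, 90.1])]
blue [(3941, [286.7, 210.7])]
white [(2102, [234.7, 17.4]), (131, [302.1, 2.6]), (282, [454.3, 4.4]), (239, [201.9, 58.3]), (11130, [203.0, 114.8]), (1014, [280.1, 148.0]), (281, [333.3, 155.2]), (127, [240.2, 157.6]), (768, [245.8, 182.1]), (163, [335.2, 193.9]), (81, [306.8, 207.4]), (373, [269.2, 221.0]), (493, [378.2, 225.8]), (157, [315.8, 221.5]), (3665, [128.5, 262.6]), (106, [426.5, 258.4]), (1026, [22.5, 305.7]), (224, [433.4, 288.0]), (317, [179.5, 350.0]), (276, [99.2, 411.6])]
```

View pics/wb.png

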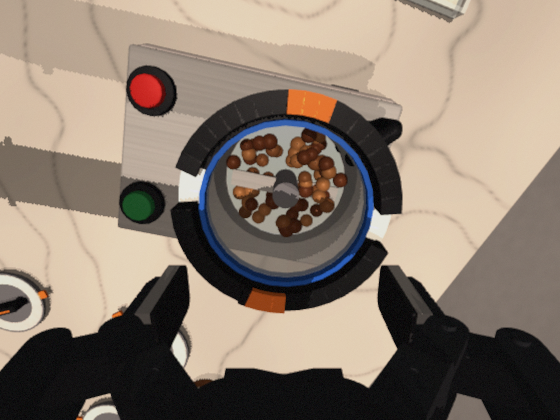

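The picture shows the bowl from above: pockets at (310,104) and (266,302), gaps at (190,186) and (378,226), green button at (138,205). Next I refine the bowl pose and work out the move to the lid.

```bash
python3 - <<'E'
from h import *
import pickle
w=pickle.load(open("wb.pkl","rb")); f=w["frame"]; hsv=cv2.cvtColor(f,cv2.COLOR_BGR2HSV)
m=cv2.inRange(hsv,(100,120,40),(130,255,255)); n,l,st,ce=cv2.connectedComponentsWithStats(m); i=1+np.argmax(st[1:,4])
# outer contour of ring -> plane at seal top
c,_=cv2.findContours((l==i).astype(np.uint8),cv2.RETR_CCOMP,cv2.CHAIN_APPROX_NONE)
for q in sorted(c,key=len)[-2:]:
    h=cv2.convexHull(q)[:,0]
    for z in (205,213):
        P=np.array([ray(w,*p,z)[:2] for p in q[:,0]]).astype(np.float32); (x,y),r=cv2.minEnclosingCircle(P); e=cv2.fitEllipse(P); print(len(q),z,"enc",x,y,r,"ell",e)
p1=ray(w,310.2,104.5,221);p2=ray(w,266,302.3,221);print("pock",(p1+p2)/2,np.linalg.norm(p1-p2),np.degrees(np.arctan2(*(p2-p1)[1::-1]))+90)
g1=ray(w,190,186,209);g2=ray(w,378.2,225.8,209);print("gap",(g1+g2)/2,np.linalg.norm(g1-g2),np.degrees(np.arctan2(*(g2-g1)[1::-1])))
g=ray(w,137.8,205.3,118);r=ray(w,146.5,90.1,118);a=r-g;print("green",g,np.linalg.norm(a),np.degrees(np.arctan2(a[1],a[0]))-90)
u=a/np.linalg.norm(a);v=np.array([u[1],-u[0],0]);print("bowl from green",g+150*v+60*u)
s=env.sense();R=Rn.from_quat(s["ee_rot"]).as_matrix();print("yaw",np.degrees(np.arctan2(R[1,0],R[0,0])),"to lid",R.T@(np.array([572.4,-161.4,200])-s["tool_pos"])/60)
E
```

```text
444 205 enc 624.0946655273438 216.7884063720703 64.97985076904297 ell ((624.07421875, 216.6338653564453), (128.23001098632812, 128.7993927001953), 121.87128448486328)
444 213 enc 622.8113403320312 219.03334045410156 62.8973503112793 ell ((622.79150390625, 218.88377380371094), (124.1203384399414, 124.67147064208984), 121.87152099609375)
486 205 enc 625.5158081054688 214.7293701171875 70.89196014404297 ell ((625.3056640625, 214.67343139648438), (139.47662353515625, 140.56544494628906), 22.651887893676758)
486 213 enc 624.1868286132812 217.04029846191406 68.6198959350586 ell ((623.9835205078125, 216.9861602783203), (135.0065155029297, 136.06044006347656), 22.651870727539062)
pock [624.15994592 216.98100727 221.        ] 159.94996836903158 16.762465615236906
gap [623.5061872  218.19964747 209.        ] 152.1605286109442 16.051875963132233
green [496.98666578 117.17105864 118.        ] 120.0545916673983 16.878981371505375
bowl from green [623.10361975 218.13894424 118.        ]
yaw 118.55340035695234 to lid [-5.15526068 -3.75146713  2.16577183]
```

```bash
python3 -m creep '[[-0.6,-0.44,0.1,0,0,-0.3,100],[-1.3,-0.95,0.3,0,0,-0.7,100],[-2.1,-1.53,0.6,0,0,-1.2,100],[-2.9,-2.11,1,0,0,-1.7,100],[-3.7,-2.69,1.4,0,0,-2.2,100],[-4.4,-3.2,1.8,0,0,-2.5,100],[-4.9,-3.56,2,0,0,-2.7,100],[-5.15,-3.75,2.17,0,0,-2.8,100],[-5.15,-3.75,2.17,0,0,-2.8,100],[-5.15,-3.75,2.17,0,0,-2.8,100],[-5.15,-3.75,2.17,0,0,-2.8,100],[-5.15,-3.75,2.17,0,0,-2.8,100]]' && python3 - <<'E'
from h import *
import pickle
w=grab("wrist"); pickle.dump(w,open("wl.pkl","wb")); f=w["frame"]; cv2.imwrite("pics/wl.png",f)
s=env.sense(); print(s["tool_pos"],s["ee_rot"],s["joint_positions"])
hsv=cv2.cvtColor(f,cv2.COLOR_BGR2HSV)
m=cv2.inRange(hsv,(8,140,120),(20,255,255)); n,_,st,ce=cv2.connectedComponentsWithStats(m)
print([(int(st[i,4]),ce[i].round(1).tolist(),ray(w,*ce[i],20).round(1)) for i in range(1,n) if st[i,4]>60])
E
```

```text
time: 3.32
tool_pos: [572.8, -161.4, 200.4]
ee_rot: [0.288, 0.958, 0.0, 0.0]
force: [0.1, 0.1, 0.8]
width: 85.4
grasp_force: 0.0
[ 572.6442066  -161.61381858  200.24798745] [2.88278844e-01 9.57546445e-01 2.07990705e-04 2.64742882e-04] [-0.16897336  0.24498699  0.46831836  1.67726358 -0.11620195  1.24634852
  1.31031883]
[(295, [283.4, 105.7], array([ 510.5, -120.3,   20. ])), (171, [284.0, 175.0], array([ 563.5, -154.5,   20. ])), (114, [94.9, 252.2], array([ 523.6, -360.7,   20. ])), (79, [118.2, 293.9], array([ 573.7, -374.2,   20. ]))]
```

View pics/wl.png

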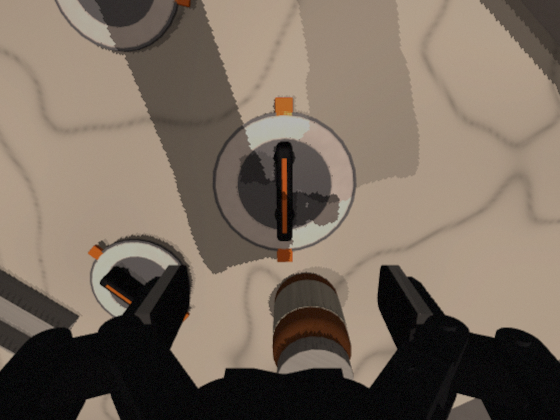

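Lid in the centre: ears at (284,106) and (285,256), bar vertical at column about 284, with the jar beyond at (312,320). I'll compute the descent.

```bash
python3 - <<'E'
from h import *
import pickle
w=pickle.load(open("wl.pkl","rb")); f=w["frame"]; hsv=cv2.cvtColor(f,cv2.COLOR_BGR2HSV)
m=cv2.inRange(hsv,(5,120,80),(22,255,255)); m[:, :250]=0; m[:, 320:]=0; m[275:]=0
n,l,st,ce=cv2.connectedComponentsWithStats(m)
for i in range(1,n):
    if st[i,4]>30: print(st[i].tolist(),ce[i].round(1))
e=[ray(w,*ce[i],20) for i in range(1,n) if st[i,4]>80 and (ce[i][1]<120 or ce[i][1]>245)]
print(e, (e[0]+e[-1])/2,np.linalg.norm(e[0]-e[-1]),np.degrees(np.arctan2(*(e[0]-e[-1])[1::-1])))
i=[i for i in range(1,n) if 150<ce[i][1]<220 and st[i,4]>60]
for k in i:
    ys,xs=np.where(l==k); P=np.array([ray(w,x,y,56)[:2] for x,y in zip(xs,ys)]); print("bar",P.mean(0),(P.min(0)+P.max(0))/2,np.degrees(np.arctan2(*(np.linalg.svd(P-P.mean(0))[2][0])[::-1])))
# deck disc: brightness pale -> not needed
s=env.sense();R=Rn.from_quat(s["ee_rot"]).as_matrix();C=(e[0]+e[-1])/2;C[2]=43
print("yaw",np.degrees(np.arctan2(R[1,0],R[0,0])),"to lid",R.T@(C-s["tool_pos"])/60)
E
```

```text
[275, 97, 18, 19, 317] [283.4 105.4]
[281, 158, 6, 75, 348] [284.  192.1]
[277, 249, 16, 13, 202] [284.5 255. ]
[array([ 510.33691727, -120.0921846 ,   20.        ]), array([ 633.75066468, -200.42370924,   20.        ])] [ 572.04379097 -160.25794692   20.        ] 147.2552440424567 146.93940243374007
bar [ 569.48387359 -158.6390577 ] [ 572.27969022 -160.17716042] -32.67365483834043
yaw 146.49011008105958 to lid [0.02183401 0.01187329 2.62079847]
```

```bash
python3 -m creep '[[0.01,0.01,0.6,0,0,-0.05,100],[0.02,0.01,1.3,0,0,-0.05,100],[0.02,0.01,2,0,0,-0.05,100],[0.02,0.01,2.4,0,0,-0.05,100],[0.02,0.01,2.6,0,0,-0.05,100],[0.02,0.01,2.62,0,0,-0.05,100],[0.02,0.01,2.62,0,0,-0.05,50],[0.02,0.01,2.62,0,0,-0.05,5],[0.02,0.01,2.62,0,0,-0.05,5],[0.02,0.01,2.62,0,0,-0.05,5],[0.02,0.01,2.62,0,0,-0.05,5],[0.02,0.01,2.62,0,0,-0.05,5],[0.02,0.01,2.62,0,0,-0.05,5],[0.02,0.01,2.62,0,0,-0.05,5]]' 100; python3 -c "
from h import *
s=env.sense();print(s)"
```

```text
time: 5.12
tool_pos: [572.2, -161.3, 43.4]
ee_rot: [0.285, 0.959, 0.0, 0.001]
force: [0.1, 0.8, 5.7]
width: 12.7
grasp_force: 98.4
{'time': 5.125, 'joint_positions': array([-0.12947129,  0.41034847,  0.4321452 ,  1.8192721 , -0.20669737,
        0.95516419,  1.38435128]), 'joint_vel': array([ 0.00197375,  0.00092639,  0.00044173,  0.00095235, -0.00031538,
       -0.00045443,  0.0006457 ]), 'tau': array([ 3.86078339e-01, -4.20295501e+01,  5.51635042e+00, -2.38235629e+01,
        1.55095467e-01, -2.99133332e-01,  2.92552082e-03]), 'tool_pos': array([ 572.16446619, -161.29679616,   43.43768522]), 'ee_rot': array([2.84711415e-01, 9.58613091e-01, 2.48776535e-04, 5.39098004e-04]), 'force': array([0.1467909 , 0.78390838, 5.740149  ]), 'ft_torque': array([ 0.17316839,  0.12654272, -0.04318882]), 'grasp_force': 98.42112421989441, 'width': 12.747159186306106}
```

```bash
python3 -m creep '[[0,0,-0.3,0,0,0,5],[0,0,-0.9,0,0,0,5],[0,0,-1.7,0,0,0,5],[0,0,-2.5,0,0,0,5],[0.1,0.2,-3.3,0,0,-0.2,5],[0.3,0.6,-3.9,0,0,-0.6,5],[0.6,1.2,-4.2,0,0,-1.2,5],[0.9,1.9,-4.2,0,0,-1.8,5],[1.25,2.65,-4.2,0,0,-2.4,5],[1.6,3.4,-4.2,0,0,-3,5],[1.95,4.15,-4.2,0,0,-3.6,5],[2.3,4.85,-4.2,0,0,-4.2,5],[2.55,5.4,-4.2,0,0,-4.7,5],[2.68,5.67,-4.2,0,0,-4.95,5],[2.72,5.76,-4.2,0,0,-5,5],[2.72,5.76,-4.2,0,0,-5,5],[2.72,5.76,-4.2,0,0,-5,5],[2.72,5.76,-4.2,0,0,-5,5],[2.72,5.76,-4.2,0,0,-5,5]]' 100; python3 - <<'E'
from h import *
import pickle
w=grab("wrist"); pickle.dump(w,open("wh.pkl","wb")); f=w["frame"]; cv2.imwrite("pics/wh.png",f)
s=env.sense(); R=Rn.from_quat(s["ee_rot"]).as_matrix();print(s["tool_pos"],"yaw",np.degrees(np.arctan2(R[1,0],R[0,0])),R[:,2],s["joint_positions"],s["force"])
hsv=cv2.cvtColor(f,cv2.COLOR_BGR2HSV)
m=cv2.inRange(hsv,(5,120,80),(22,255,255)); n,_,st,ce=cv2.connectedComponentsWithStats(m)
z=s["tool_pos"][2]-22
print([(st[i].tolist(),ce[i].round(1).tolist(),(R.T@(ray(w,*ce[i],z)-s["tool_pos"])).round(1)) for i in range(1,n) if st[i,4]>60])
E
```

```text
time: 7.5
tool_pos: [623.6, 216.6, 294.9]
ee_rot: [-0.147, 0.989, -0.0, 0.0]
force: [-0.4, 0.1, -1.9]
width: 12.5
grasp_force: 97.7
[623.57393743 216.87030023 294.89434019] yaw -163.12269107284726 [ 2.06725697e-04  3.31000291e-05 -9.99999978e-01] [-0.50817205  0.32587389  0.17531058  1.36195971 -0.05618222  1.45838498
  1.529744  ] [ 0.27623512  0.51222428 -2.37407153]
[([265, 96, 37, 31, 1075], [283.0, 111.0], array([74.6,  0.3, 22. ])), ([495, 122, 33, 33, 635], [510.1, 138.0], array([ 63. , 100.7,  22. ])), ([554, 174, 6, 23, 97], [557.1, 185.4], array([ 41.4, 126.9,  22. ])), ([507, 197, 31, 28, 507], [521.6, 210.8], array([ 29. , 113.3,  22. ])), ([146, 204, 8, 24, 112], [148.8, 213.4], array([ 27.9, -63.3,  22. ])), ([412, 204, 8, 22, 95], [416.9, 212.1], array([28.4, 63.7, 22. ])), ([463, 225, 29, 26, 477], [476.8, 237.7], array([15.2, 94.5, 22. ])), ([278, 233, 11, 141, 1403], [283.3, 300.8], array([-20.2,   0.4,  22. ])), ([518, 263, 28, 24, 412], [531.6, 274.6], array([ -5. , 125.8,  22. ]))]
```

View pics/wh.png

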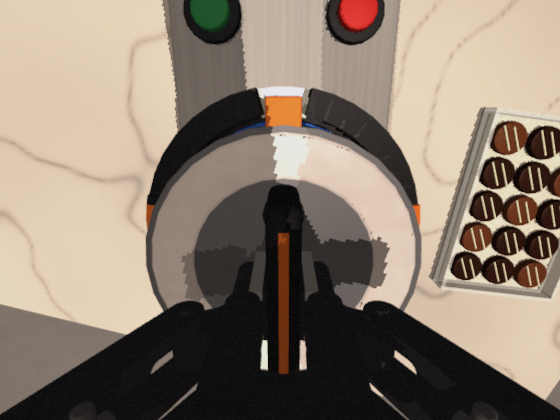

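The lid is held centred (its ear is at tool x 74.6, y 0.3). At (283,111) the ear lies in line with the white gap, whose centre is around column 284. I'll lower it onto the bowl.

```bash
python3 -m creep '[[0,0,0.3,0,0,0,5],[0,0,0.5,0,0,0,5],[0,0,0.6,0,0,0,5],[0,0,0.68,0,0,0,5],[0,0,0.75,0,0,0,5],[0,0,0.79,0,0,0,5],[0,0,0.82,0,0,0,5],[0,0,0.84,0,0,0,5],[0,0,0.84,0,0,0,5]]' ; python3 -m creep '[[0,0,0.02,0,0,0,5],[0,0,0.035,0,0,0,5],[0,0,0.035,0,0,0,5]]'
```

```text
time: 8.68
tool_pos: [623.6, 217.2, 244.5]
ee_rot: [-0.147, 0.989, -0.0, 0.0]
force: [-0.1, 0.2, -2.1]
width: 12.6
grasp_force: 97.8
time: 9.05
tool_pos: [623.7, 217.0, 242.5]
ee_rot: [-0.147, 0.989, -0.0, 0.0]
force: [0.3, -1.1, -0.6]
width: 12.5
grasp_force: 97.9
```

```bash
python3 -m creep '[[0,0,0.04,0,0,0,5],[0,0,0.08,0,0,0,5],[0,0,0.11,0,0,0,5],[0,0,0.11,0,0,0,5],[0,0,0.11,0,0,0,5]]'
```

```text
time: 9.68
tool_pos: [623.7, 217.0, 237.1]
ee_rot: [-0.147, 0.989, 0.0, 0.001]
force: [-2.0, -2.7, 6.1]
width: 12.1
grasp_force: 99.0
```

```bash
python3 -m creep '[[0,0,0.02,0,0,0,5],[0,0,0.04,0,0,0,5],[0,0,0.04,0,0,0,5]]'
```

```text
time: 10.05
tool_pos: [623.8, 216.9, 235.4]
ee_rot: [-0.147, 0.989, 0.0, 0.001]
force: [-2.8, -3.2, 8.9]
width: 12.7
grasp_force: 99.2
```

```bash
python3 -m creep '[[0,0,0.01,0,0,0,5],[0,0,0.01,0,0,0.5,5],[0,0,0.01,0,0,1,5],[0,0,0.01,0,0,1.5,5],[0,0,0.01,0,0,2,5],[0,0,0.01,0,0,2,5]]'; python3 -c "
from h import *
s=env.sense();print(s['ft_torque'],s['force'],s['joint_positions'])"
```

```text
time: 10.8
tool_pos: [624.2, 217.4, 235.0]
ee_rot: [0.027, 1.0, 0.001, 0.001]
force: [-1.2, -2.0, 8.6]
width: 12.5
grasp_force: 99.3
[-0.47657835  0.5191834   0.07920524] [-1.228069   -2.0323093   8.57544521] [-0.54558128  0.34904893  0.22059576  1.45423638 -0.07679655  1.34363991
  1.19591676]
```

```bash
python3 -m creep '[[0,0,0,0,0,0.6,5],[0,0,0,0,0,1.2,5],[0,0,0,0,0,1.8,5],[0,0,0,0,0,2.4,5],[0,0,0,0,0,3,5],[0,0,0,0,0,3.6,5],[0,0,0,0,0,4.2,5],[0,0,0,0,0,4.8,5],[0,0,0,0,0,5.4,5],[0,0,0,0,0,6,5],[0,0,0,0,0,6.5,5],[0,0,0,0,0,6.9,5],[0,0,0,0,0,7,5],[0,0,0,0,0,7,5],[0,0,0,0,0,7,5]]'; python3 -c "
from h import *
s=env.sense();R=Rn.from_quat(s['ee_rot']).as_matrix();print(s['ft_torque'],s['force'],np.degrees(np.arctan2(R[1,0],R[0,0])))"
```

```text
time: 12.68
tool_pos: [624.6, 218.2, 235.0]
ee_rot: [0.595, 0.804, 0.002, 0.001]
force: [0.4, -0.3, 7.9]
width: 12.3
grasp_force: 99.2
[-0.32072309  0.25230404  0.21780892] [ 0.35338654 -0.30857263  7.94330822] 106.98860248809514
```

```bash
python3 -m creep '[[0,0,-0.03,0,0,0,5],[0,0,-0.06,0,0,0,5],[0,0,-0.09,0,0,0,5],[0,0,-0.09,0,0,0,5]]'; python3 -m creep '[[0,0,0,0,0,0,15],[0,0,0,0,0,0,30],[0,0,0,0,0,0,60],[0,0,0,0,0,0,100],[0,0,0,0,0,0,100],[0,0,0,0,0,0,100],[0,0,-0.3,0,0,0,100],[0,0,-0.9,0,0,0,100],[0,0,-1.4,0,0,0,100],[0,0,-1.5,0,0,0,100],[0,0,-1.5,0,0,0,100],[0,0,-1.5,0,0,0,100]]'; python3 - <<'E'
from h import *
import pickle
w=grab("wrist"); pickle.dump(w,open("wc.pkl","wb")); f=w["frame"]; cv2.imwrite("pics/wc.png",f)
s=env.sense(); print(s["tool_pos"],s["ee_rot"])
hsv=cv2.cvtColor(f,cv2.COLOR_BGR2HSV)
m=cv2.inRange(hsv,(5,120,80),(22,255,255)); n,l,st,ce=cv2.connectedComponentsWithStats(m)
for i in range(1,n):
    if st[i,4]>80:
        ys,xs=np.where(l==i); P=np.array([ray(w,x,y,253)[:2] for x,y in zip(xs,ys)]); a=np.linalg.svd(P-P.mean(0))[2][0]; print(st[i].tolist(),ce[i].round(1),P.mean(0).round(1),np.degrees(np.arctan2(a[1],a[0])))
E
```

```text
time: 13.18
tool_pos: [624.6, 218.2, 239.1]
ee_rot: [0.595, 0.804, 0.002, 0.001]
force: [2.4, 1.3, 4.5]
width: 12.4
grasp_force: 98.8
time: 14.68
tool_pos: [623.0, 217.2, 326.7]
ee_rot: [0.595, 0.803, -0.001, -0.001]
force: [0.5, -0.9, -0.2]
width: 85.1
grasp_force: 0.0
[622.97450229 217.23734629 326.57932081] [ 5.95407629e-01  8.03422903e-01 -9.96816293e-04 -6.33093307e-04]
[261, 86, 52, 31, 1342] [286.4 100.1] [600.8 292.8] 18.333205153999383
[283, 178, 7, 96, 613] [286.  225.5] [623.4 218.1] -72.97770185920263
[265, 289, 41, 25, 825] [285.8 302.2] [640.1 163.4] 18.409003162326897
```

View pics/wc.png

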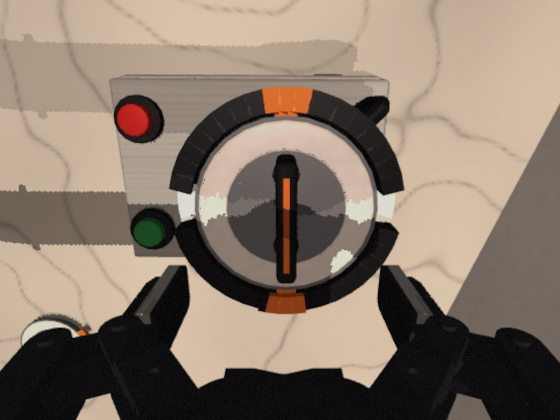

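The bar is at 107.0°, exactly a quarter turn from the gaps, and the ears are at the pockets: (286,112) against pocket (287,100), and (286,290) against pocket (286,302). The lid is released and locked. Next is the green button at (152,229), with fingers shut.

```bash
python3 -m creep '[[-0.2,-0.5,0,0,0,0,50],[-0.5,-1.2,0,0,0,0,0],[-0.8,-2,0,0,0,0,0],[-1,-2.45,0,0,0,0,0],[-1,-2.49,0.3,0,0,0,0],[-1,-2.49,1,0,0,0,0],[-1,-2.49,1.8,0,0,0,0],[-1,-2.49,2.4,0,0,0,0],[-1,-2.49,2.7,0,0,0,0],[-1,-2.49,2.78,0,0,0,0],[-1,-2.49,2.78,0,0,0,0],[-1,-2.49,2.78,0,0,0,0]]' 40; python3 -m creep '[[0,0,0.15,0,0,0,0],[0,0,0.25,0,0,0,0],[0,0,0.33,0,0,0,0],[0,0,0.38,0,0,0,0],[0,0,0.38,0,0,0,0]]'
```

```text
time: 16.23
tool_pos: [499.1, 116.8, 162.6]
ee_rot: [0.595, 0.803, 0.001, 0.001]
force: [-0.1, 0.1, 0.3]
width: 0.4
grasp_force: 0.0
time: 16.85
tool_pos: [497.8, 116.4, 138.4]
ee_rot: [0.595, 0.803, -0.0, -0.0]
force: [-1.5, 0.2, 3.3]
width: -0.1
grasp_force: 1.4
```

```bash
python3 -m creep '[[0,0,0.04,0,0,0,0],[0,0,0.08,0,0,0,0],[0,0,0.11,0,0,0,0],[0,0,0.13,0,0,0,0],[0,0,0.13,0,0,0,0]]'
```

```text
time: 17.48
tool_pos: [498.2, 116.5, 134.7]
ee_rot: [0.596, 0.803, 0.001, -0.001]
force: [-11.5, -3.5, 29.7]
width: 0.2
grasp_force: 14.8
```

```bash
for i in 1 2 3; do python3 -m creep '[[0,0,-0.035,0,0,0,0],[0,0,-0.035,0,0,0,0]]' | grep -E "pos|force: \["; done; python3 - <<'E'
from h import *
f=grab("wrist")["frame"]; cv2.imwrite("pics/wg.png",f[60:420,80:480])
E
```

```text
tool_pos: [498.1, 116.5, 134.9]
force: [-7.4, -1.6, 17.2]
tool_pos: [498.1, 116.5, 135.3]
force: [-2.1, -0.8, 4.0]
tool_pos: [498.1, 116.4, 137.0]
force: [-1.2, -0.6, 3.9]
```

View pics/wg.png

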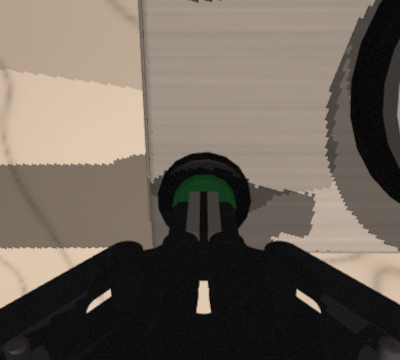

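The shut fingertips sit on the green button at crop (205,190). The force showed a spring of about 4–5 N and then a hard stop, so the button went fully down. I'll retract and do a last check.

```bash
python3 -m creep '[[0,0,-0.3,0,0,0,0],[0,0,-0.9,0,0,0,0],[0,0,-1.6,0,0,0,0],[0,0,-2.3,0,0,0,0],[0,0,-2.8,0,0,0,0],[0,0,-3,0,0,0,0],[0.3,-0.5,-3,0,0,0,0],[0.6,-1,-3,0,0,0,0],[0.6,-1,-3,0,0,0,0],[0.6,-1,-3,0,0,0,0],[0.6,-1,-3,0,0,0,0]]'; python3 - <<'E'
from h import *
import pickle
S=pickle.load(open("s0.pkl","rb")); a=grab("scene")["frame"]; t=grab("top")["frame"]
o=np.vstack([np.hstack([cv2.resize(a[60:260,220:420],(400,400),interpolation=cv2.INTER_CUBIC),cv2.resize(t[130:290,90:250],(400,400),interpolation=cv2.INTER_CUBIC)])])
cv2.imwrite("pics/end.png",o)
df=cv2.absdiff(t,S["top"]["frame"]).max(2)
for n,(x0,x1,y0,y1) in dict(jar=(328,358,162,195),scoop=(408,448,208,285),tray=(92,152,172,252)).items(): print(n,df[y0:y1,x0:x1].mean())
E
```

```text
time: 19.65
tool_pos: [430.9, 132.9, 316.7]
ee_rot: [0.596, 0.803, -0.0, 0.0]
force: [-0.3, -0.2, 0.9]
width: 0.0
grasp_force: 0.0
jar 2.8454545454545452
scoop 3.0545454545454547
tray 2.7383333333333333
```

View pics/end.png

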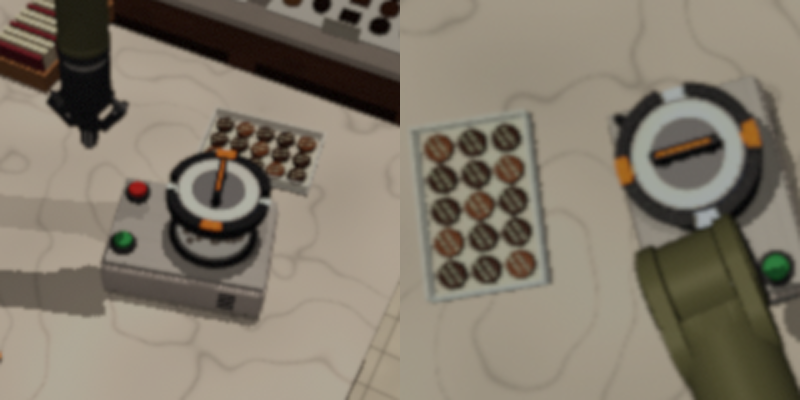

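The lid sits level with its bar pointing at the pockets, at (688,150) in the right half. The green button is up, and the jar, scoop and tray have not moved. I'm handing it in.

```bash
python3 -c "
from workcell import env
print(env.sign_off())"
```

```text
the job is handed in; nothing more can be done
None
```

The lid is locked on the bowl, the green start button was pressed fully and is back up, the jar, scoop and tray were left alone, and the job is handed in; the hand-in returned no verdict, so this rests on my own camera and force checks.

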